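Tip the milling balls from a porcelain casserole into the dish on the balance

ROBOT

A 6-joint arm with a two-finger parallel gripper is mounted at the origin on the work surface. World frame = base frame: x ahead of the robot, y to its left, z up, the work surface at z = 0. Lengths are in mm, angles in rad, forces in N, time in s.
With the tool pointing down it reaches from about 300 to 775 mm from the base axis. Payload 14.6 kg.
Tool frame: the origin (TCP) lies at the very end of the fingers, on their centre line; the grasp point (between the pads) lies 19 mm behind it; z points along the fingers, y is the line along which they close (so a half turn about z gives the same grasp; the last joint's range is limited). The gripper opens to 94 mm and grips with 3 to 60 N. Pads are 16 mm wide; open, the fingers measure 119 mm over their backs; the gripper's body (75 mm by 177 mm) begins 78 mm behind the grasp point.
Start: joints at [1.247, 0.3, 1.521, -0, 1.321, -0.067], TCP at [139.691, 531.955, 205.446] pointing down, gripper open.
Joint ranges: [-3.03, 3.03], [-0.79, 2.21], [0.23, 2.52], [-1.04, 4.18], [0, 3.07], [-2.55, 2.55]. Speed limits (rad/s): [2.22, 2.22, 2.57, 3.14, 3.14, 3.14].

INTERFACE

Orientations are given as [roll, pitch, yaw] about the fixed x, y, z axes, in that order (R = Rz(yaw) Ry(pitch) Rx(roll)).
In Python, from cell import manip gives the robot as it stands.
- The arm moves only by the tool servo_tool, never from a script. Its argument "rows" is a list of rows, each a list of 7 numbers: the turn, a rotation vector about the world's x, y, z in degrees, then the shift along the world's x, y, z in mm, then the closure, from 0 (fully open) to 1 (shut). In form: [[rx, ry, rz, dx, dy, dz, fingers], ...]. A call has 1 to 20 rows; each row shifts and turns the commanded pose from where the row before left it; what a row does not reach is not made up. A row lasts 1/8 s, in which the tool goes at most 62.5 mm and 10.7 degrees, less where a joint would pass 70% of its speed; a pose out of reach is approached as far as the arm can. A call with a gripper value outside its range is refused whole. The fingers move at their own pace and stop on an object; "grip_force" is the grip in N (left out, the last holds). Time passes only in rows, so rows that do not move let the fingers close. It gives the time, the measured TCP pose, the force, the opening and the grip force at its end, in the units of the state.
- manip.read_state(): the state, without advancing time (a new reading comes with each control period).
- manip.camera(name): name is "scene" or "top" or "wrist"; returns the picture (400x640x3 uint8, red, green, blue); there is no depth.
- manip.camera_info(name): a dict with "fx", "fy", "cx", "cy" (pixels), "position" and "rotation" of the camera in the world; the wrist camera has in their place "T_tool_cam" (4x4, takes a point from camera to tool coordinates, whose origin is the TCP and whose axes are the flange's). Camera axes: x right, y down, z forward; pixel columns grow to the right and rows downward; lengths in mm; the calibration is good to about 2 mm. A picture is of the moment at which its call begins: read the wrist's pose just before it. camera_info takes no time and is no camera call.
- manip.sign_off(): hands the job in; it is judged then, once.
The state is a dict: "clock": time; "joints": joint angles; "qd": joint speeds; "effort": joint torques, N m; "eef_pos": TCP position; "eef_rot": TCP orientation; "wrist_force": force on the tool from outside, world axes, zero at the start; "moment": the same for the moment, N m; "finger_gap": finger opening in mm; "finger_force": force on a finger pad.
Only numpy, scipy, OpenCV 4.12 (cv2) and the standard library are available. Lean on these libraries where they do the work, as an engineer would, in place of code of your own. Each camera call takes 0.05 s, during which the arm holds its last target. There are 200 camera calls.

TASK

Pick up the porcelain casserole by its handle with a light grip (no more than about 45 newtons, or it cracks), tip all four milling balls from it, from no more than a hand's breadth above the rim, into the glass dish on the balance, then set the empty casserole down softly, upright on its cork mat again. Do not knock or lean on the dish or the balance, leave the dish on the pan, and do not disturb the other things on the bench.

Things in the scene. Friction and masses are not known exactly. Their poses are not given: they have to be found in the camera images.
- casserole: Loose white porcelain bowl with one straight handle, on the cork mat, four balls in it; 160 g empty. Origin at the centre of its underside, z up out of the mouth, handle along -x. Foot 64 mm wide, mouth 140 mm wide, 32 mm high, walls 4 mm thick rising outward at 40 degrees from level all round (empties when tipped 55 to 65 degrees to any side), inner floor 5 mm up.
- handle (a point): Where to grip the handle: 108 mm from the casserole's origin along its -x, 35 mm above its underside; x runs along the handle to the bowl, z up. The handle is a square bar 14 x 14 mm with upright sides, 65 to 161 mm from the origin. It cracks when the fingers squeeze it with more than about 45 N each.
- dish: Loose thin glass crystallising dish standing on the balance's pan; round, 148 mm wide over the rim, 132 mm at the foot, 46 mm high, walls 4 mm, inner floor 5 mm up. Origin at the centre of its underside, z up.
- balance: Fixed bench balance, white, 210 x 180 mm, 42 mm high, with a round steel pan 140 mm wide whose top is 52 mm above the bench; display strip at its -x end. Origin at the centre of its underside.
- pan (a point): Centre of the top of the balance's pan, 20 mm along the balance's +x from its origin, 52 mm above the bench.
- mat: Fixed square cork mat, 200 x 200 x 4 mm. Origin at the centre of its underside (on the bench).
- ball0: One of four equal white ceramic milling balls, 22 mm in diameter, about 20 g, loose in the casserole at the start. Origin at its centre.
- ball1: One of four equal white ceramic milling balls, 22 mm in diameter, about 20 g, loose in the casserole at the start. Origin at its centre.
- ball2: One of four equal white ceramic milling balls, 22 mm in diameter, about 20 g, loose in the casserole at the start. Origin at its centre.
- ball3: One of four equal white ceramic milling balls, 22 mm in diameter, about 20 g, loose in the casserole at the start. Origin at its centre.
- spatula: Bystander, not to be disturbed: steel spatula 180 mm long lying on the bench between the mat and the balance; origin at the middle of its underside.
- bulb: Bystander, not to be disturbed: brown rubber pipette bulb, 85 x 44 x 44 mm, lying near the robot; origin under its middle.
- beaker: Bystander, not to be disturbed: empty glass beaker, 70 mm wide, 90 mm high; origin at the centre of its underside.
- amber_jar: Bystander, not to be disturbed: amber glass jar with black cap, 70 mm wide, 130 mm high; origin at the centre of its underside.
- wash_bottle: Bystander, not to be disturbed: white plastic bottle, 72 mm wide, 180 mm high; origin at the centre of its underside.
- tissue_box: Bystander, not to be disturbed: white box 120 x 240 x 90 mm; origin at the centre of its underside.
- petri: Bystander, not to be disturbed: closed clear petri dish, 94 mm wide, 30 mm high; origin at the centre of its underside.
There are look-alikes about, which are no part of the job. What is shaped like the casserole but black is not meant. What is shaped like the dish but green is not meant.

How it is judged (in metres and radians):
On the way, in this order (a step that is already met when the one before it is completed fails the run):
1. the casserole is lifted with all four balls in it (height (world z) of casserole above 0.05 m and horizontal distance between each of ball0, ball1, ball2, ball3 and casserole below 0.065 m and z of each of ball0, ball1, ball2, ball3 in the frame of casserole below 0.06 m), for 0.1 s.
2. all four balls are in the dish, the casserole still held up off the bench (height (world z) of handle above 0.1 m and horizontal distance between each of ball0, ball1, ball2, ball3 and dish below 0.068 m and z of ball0 in the frame of dish between 0 and 0.046 m and z of ball1 in the frame of dish between 0 and 0.046 m and z of ball2 in the frame of dish between 0 and 0.046 m and z of ball3 in the frame of dish between 0 and 0.046 m), for 0.1 s.
At the end, for the whole second after the job is handed in: All four balls lie at rest in the glass dish; the dish stands upright on the pan within 30 mm of its centre; the empty casserole stands upright (within 7 degrees), released and at rest on the cork mat, its centre within 70 mm of the mat's centre (horizontal distance between each of ball0, ball1, ball2, ball3 and dish below 0.068 m and z of ball0 in the frame of dish between 0 and 0.046 m and z of ball1 in the frame of dish between 0 and 0.046 m and z of ball2 in the frame of dish between 0 and 0.046 m and z of ball3 in the frame of dish between 0 and 0.046 m and linear speed of each of ball0, ball1, ball2, ball3 below 0.03 m/s and horizontal distance between dish and pan below 0.03 m and angle between dish's own z axis and vertical below 0.1 rad and height (world z) of dish above 0.045 m and linear speed of each of dish, casserole below 0.02 m/s and horizontal distance between casserole and mat below 0.07 m and angle between casserole's own z axis and vertical below 0.12 rad and height (world z) of casserole below 0.012 m); the robot touches nothing.
It fails at once if the casserole is squeezed with more than about 45 N per finger (contact force between the fingers and casserole above 100 N).
It fails at once if the casserole is set down hard on the mat (more than 20 N) (contact force between casserole and mat above 20 N).
It fails at once if the dish or the balance is knocked or leaned on with more than 8 N (contact force between any of the fingers, the arm, casserole and dish above 8 N or contact force between any of the fingers, the arm, casserole and balance above 8 N).
It fails at once if a ball is dropped from too high or thrown (faster than 2.3 m/s) (linear speed of any of ball0, ball1, ball2, ball3 above 2.3 m/s).
It fails at once if a bystander is moved by more than 30 mm (distance of any of spatula, bulb, beaker, amber_jar, wash_bottle, tissue_box, petri from where it was at the start of the episode above 0.03 m).
It also fails if it takes over 67 s, if anything falls off the work surface, if the arm or the gripper's body presses on something with over 40 N, if the wrist force passes 120 N, or if a joint passes its speed limit or range.

## Working session

There is one attempt and no reset: what is moved stays moved. The work goes in short steps, Python scripts to look and compute and a tool call to move; the robot and the scene stay as the last step left them, time stands still between calls to the robot, and variables do not carry over. Pictures are saved under pics/ and viewed, at most 13 in all, crops included, and the job is handed in when it is done.

Besides the shell and the picture viewer there is one more tool, called after "Request:" as name(argument=value, ...), one argument or row to a line, values as JSON. servo_tool: Moves the arm, as the interface text tells. Its arguments: {"type":"object","properties":{"rows":{"type":"array","items":{"type":"array","items":{"type":"number"}}},"grip_force":{"type":"number"}},"required":["rows"]}

```bash
mkdir -p pics; cat > h.py <<'E'
import numpy as np, cv2
from cell import manip
def snap(n,f): 
    im=manip.camera(n); cv2.imwrite(f'pics/{f}.png',im[:,:,::-1]); return im
def ray(n,u,v,z):
    c=manip.camera_info(n); R=np.array(c['rotation']); p=np.array(c['position'])
    d=R@np.array([(u-c['cx'])/c['fx'],(v-c['cy'])/c['fy'],1]); return p+d*(z-p[2])/d[2]
def proj(n,P):
    c=manip.camera_info(n); q=np.array(c['rotation']).T@(np.array(P,float)-c['position'])
    return q[0]/q[2]*c['fx']+c['cx'],q[1]/q[2]*c['fy']+c['cy']
E
python3 - <<'E'
from h import *
snap('top','top0');snap('scene','sc0')
for n in('top','scene'):print(manip.camera_info(n))
print(manip.camera_info('wrist'));print(manip.read_state())
E
```

```text
{'fx': 520.9398369353979, 'fy': 520.9398369353979, 'cx': 317.73379580971255, 'cy': 207.05320888338898, 'position': array([ 301.41572887,    4.3351007 , 1586.22720698]), 'rotation': array([-3.02092426, -0.01431879, -1.57245513])}
{'fx': 489.65016480826955, 'fy': 489.65016480826955, 'cx': 309.2232620977379, 'cy': 191.17282774523778, 'position': array([1238.56640542, -854.61283213, 1144.67119058]), 'rotation': array([-2.32403571, -0.0188913 ,  0.74062664])}
{'fx': 331.2721822931955, 'fy': 331.2721822931955, 'cx': 317.3465284903336, 'cy': 204.32434727037207, 'T_tool_cam': array([[ 2.09846321e-04, -9.57848583e-01, -2.87273473e-01,
         8.38295024e+01],
       [ 9.99999821e-01,  3.62172399e-04, -4.77106481e-04,
        -4.91912444e-01],
       [ 5.61038290e-04, -2.87273321e-01,  9.57848487e-01,
        -1.78375686e+02],
       [ 0.00000000e+00,  0.00000000e+00,  0.00000000e+00,
         1.00000000e+00]])}
{'clock': 0.1, 'joints': array([ 1.24738045e+00,  3.00384519e-01,  1.52147270e+00,  1.39104388e-05,
        1.32069464e+00, -6.65870963e-02]), 'qd': array([ 1.28579459e-04,  9.81245226e-05, -2.10759723e-03,  9.19374932e-05,
        1.65681822e-03, -8.49119236e-04]), 'effort': array([ 1.96765919e-03, -5.32641113e+01, -3.53289771e+01,  7.10595120e-02,
        2.34146143e-02, -7.12920701e-05]), 'eef_pos': array([139.63216083, 531.75836518, 204.97967091]), 'eef_rot': array([-3.14063648e+00, -7.72675405e-05,  2.88476039e+00]), 'wrist_force': array([-0.56424149,  0.2081469 , -0.09241062]), 'moment': array([ 0.00453107, -0.0145765 , -0.01018965]), 'finger_force': 0.0, 'finger_gap': 94.49420488809888}
```

View pics/top0.png

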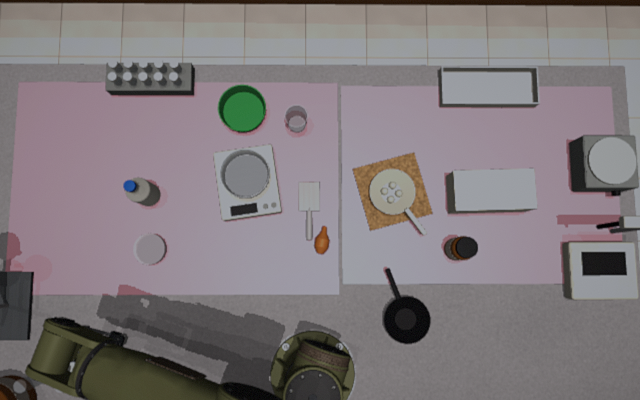

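View pics/sc0.png

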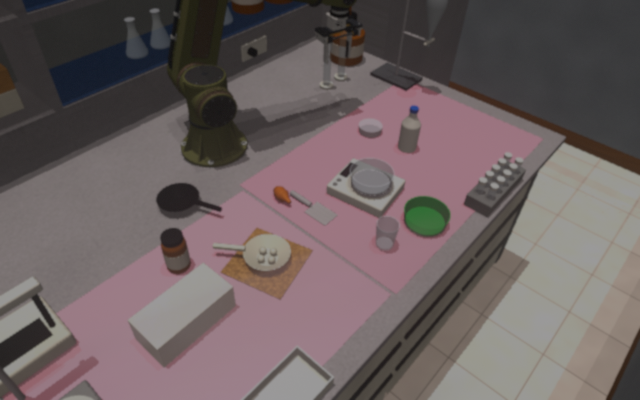

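The candidates are the white casserole with balls at top (392,192) and the black pan at (407,318). I choose the white one. For the dish they are the clear glass one on the balance at (246,175) and the green one at (242,108). I choose the clear one. Next is a close crop of both choices to confirm.

```bash
sed -i 's/^from cell.*/&\nfrom scipy.spatial.transform import Rotation as Ro/; s/R=np.array(c\[.rotation.\])/R=Ro.from_euler("xyz",c["rotation"]).as_matrix()/; s/np.array(c\[.rotation.\]).T@/Ro.from_euler("xyz",c["rotation"]).as_matrix().T@/' h.py
python3 - <<'E'
from h import *
im=cv2.imread('pics/top0.png')
a=cv2.resize(im[140:250,345:445],None,fx=4,fy=4,interpolation=3)
b=cv2.resize(im[140:250,202:302],None,fx=4,fy=4,interpolation=3)
cv2.imwrite('pics/crop.png',np.hstack([a,b]))
for nm,n,u,v,z in [('cass mouth','top',392,192,36),('dish rim','top',246,174,98),('mat','top',392,191,4),('handleend','top',424,234,39),('spat','top',309,210,2),('amber','top',463,247,130),('beaker','top',296,118,90),('wash','top',140,190,140),
  ('cass','scene',268,250,36),('dish','scene',372,177,98),('bulb','top',322,240,22),('tissue','top',494,190,90)]:
  print(nm,n,ray(n,u,v,z).round())
E
```

```text
cass mouth top [ 535. -242.   36.]
dish rim top [578. 190.  98.]
mat top [ 543. -247.    4.]
handleend top [ 408. -335.   39.]
spat top [484.   8.   2.]
amber top [ 365. -424.  130.]
beaker top [748.  46.  90.]
wash top [525. 480. 140.]
cass scene [ 539. -237.   36.]
dish scene [602. 172.  98.]
bulb top [391. -31.  22.]
tissue top [ 533. -532.   90.]
```

View pics/crop.png

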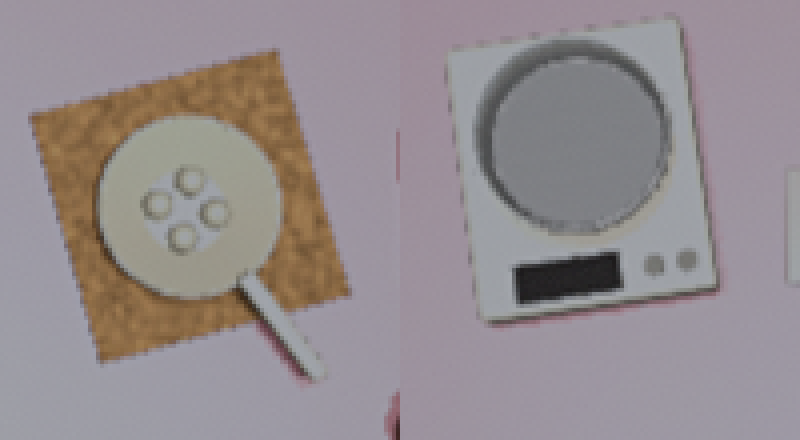

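The crop confirms both choices. The white casserole with four balls has its mouth at about (392.5,191.5) and its handle end at about (425,234). The clear dish on the white balance is at about (245.5,174.5). I'll look at the dish with the wrist camera on the way.

Request:
servo_tool(
  rows=[
    [0, 0, -3.4, 28, -26, 4, 0],
    [0, 0, -3.4, 29, -26, 4, 0],
    [0, 0, -3.4, 29, -26, 4, 0],
    [0, 0, -3.4, 29, -26, 4, 0],
    [0, 0, -3.4, 29, -26, 4, 0],
    [0, 0, -3.4, 29, -26, 4, 0],
    [0, 0, -3.4, 29, -26, 4, 0],
    [0, 0, -3.4, 29, -26, 4, 0],
    [0, 0, -3.4, 29, -26, 4, 0],
    [0, 0, -3.4, 29, -26, 4, 0],
    [0, 0, -3.4, 29, -26, 4, 0],
    [0, 0, -3.4, 29, -26, 4, 0],
    [0, 0, -3.4, 29, -26, 0, 0],
    [0, 0, -3.4, 29, -26, 0, 0],
    [0, 0, -3.4, 29, -26, 0, 0],
    [0, 0, -3.4, 29, -26, 0, 0],
    [0, 0, 0, 0, 0, 0, 0],
    [0, 0, 0, 0, 0, 0, 0],
  ],
)

```text
clock: 2.35
eef_pos: [602.3, 116.3, 253.1]
eef_rot: [-3.141, -0.0, 1.936]
wrist_force: [-0.3, 0.5, -0.6]
finger_gap: 94.0
finger_force: 0.0
```

```bash
python3 - <<'E'
from h import *
s=manip.read_state();print(s['joints'],s['eef_pos'],s['eef_rot'],s['clock'])
np.savez('wd.npz',p=s['eef_pos'],r=s['eef_rot'])
snap('wrist','wd')
E
```

```text
[ 1.30960433e-01  4.15863127e-01  1.25526428e+00  1.51740562e-04
  1.47124778e+00 -2.34228723e-01] [602.28122668 116.28637542 253.09247516] [-3.14086653e+00 -3.28475466e-04  1.93597022e+00] 2.35
```

View pics/wd.png

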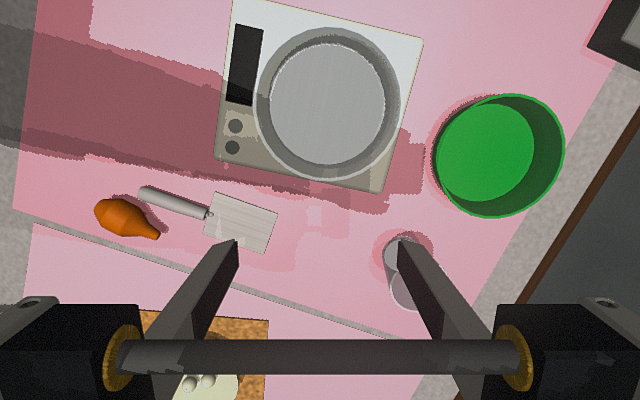

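The wrist view shows the clear dish's rim spanning about (253–402, 25–181), the green dish at (500,155), and the beaker at (405,265).

```bash
cat >> h.py <<'E'
def wray(u,v,z,p,r):
    c=manip.camera_info('wrist'); T=np.eye(4); T[:3,:3]=Ro.from_euler('xyz',r).as_matrix(); T[:3,3]=p
    T=T@c['T_tool_cam']; d=T[:3,:3]@np.array([(u-c['cx'])/c['fx'],(v-c['cy'])/c['fy'],1]); o=T[:3,3]
    return o+d*(z-o[2])/d[2]
E
python3 - <<'E'
from h import *
d=np.load('wd.npz');p,r=d['p'],d['r']
pts=np.array([wray(u,v,98,p,r)[:2] for u,v in [(253,103),(402,103),(330,25),(325,181),(277,46),(382,158),(380,46),(272,158)]])
A=np.c_[2*pts,np.ones(len(pts))];s=np.linalg.lstsq(A,(pts**2).sum(1),rcond=None)[0]
print('dish rim',s[:2],np.sqrt(s[2]+s[0]**2+s[1]**2))
print([wray(u,v,42,p,r).round() for u,v in [(424,38),(383,193),(216,160)]])
print('beaker top',wray(412,292,90,p,r))
for t in [(245.3,174.3,98)]:print(ray('top',*t))
m=lambda u,v,z:ray('top',345+u/4,140+v/4,z)
print('cass',m(190,206,36),'end top',m(320,377,43),'h.base',m(245,277,43)); print('mat',m(190,205,4))
o=m(190,206,36);e=m(318,377,43);print('yaw',np.degrees(np.arctan2(*(o-e)[1::-1])),np.linalg.norm((o-e)[:2]))
E
```

```text
dish rim [582.6110731  194.59473928] 72.52362761460307
[array([654., 299.,  42.]), array([683., 127.,  42.]), array([483.,  93.,  42.])]
beaker top [750.3523519   38.11293595  90.        ]
[577.33276924 192.23275372  98.        ]
cass [ 536.6298036  -243.70426187   36.        ] end top [ 407.06399782 -337.02464212   43.        ] h.base [ 481.92942381 -282.77127773   43.        ]
mat [ 542.26295877 -248.83908184    4.        ]
yaw 35.32698821682227 158.80660123159353
```

Request:
servo_tool(
  rows=[
    [0, 0, -4.4, -9, -25, 0, 0],
    [0, 0, -4.4, -9, -25, 0, 0],
    [0, 0, -4.4, -9, -25, 0, 0],
    [0, 0, -4.4, -9, -25, 0, 0],
    [0, 0, -4.4, -9, -25, 0, 0],
    [0, 0, -4.4, -9, -25, 0, 0],
    [0, 0, -4.4, -9, -25, 0, 0],
    [0, 0, -4.4, -9, -25, -5, 0],
    [0, 0, -4.4, -9, -25, -5, 0],
    [0, 0, -4.4, -9, -25, -5, 0],
    [0, 0, -4.4, -9, -25, -5, 0],
    [0, 0, -4.4, -9, -25, -5, 0],
    [0, 0, -4.4, -9, -25, -5, 0],
    [0, 0, -4.4, -9, -25, -5, 0],
    [0, 0, -4.4, -9, -25, -5, 0],
    [0, 0, -4.4, -9, -25, -5, 0],
    [0, 0, -4.4, -9, -22, -5, 0],
    [0, 0, 0, 0, 0, 0, 0],
    [0, 0, 0, 0, 0, 0, 0],
  ],
)

```text
clock: 4.78
eef_pos: [450.0, -305.1, 203.8]
eef_rot: [3.141, -0.0, 0.632]
wrist_force: [0.1, -0.2, -0.5]
finger_gap: 94.1
finger_force: 0.0
```

```bash
python3 - <<'E'
from h import *
s=manip.read_state();print(s['joints'],s['eef_pos'],s['eef_rot'],s['clock'])
np.savez('wc.npz',p=s['eef_pos'],r=s['eef_rot'])
snap('wrist','wc')
E
```

```text
[-6.63154931e-01  2.86919347e-01  1.54157386e+00  1.74667179e-04
  1.31267622e+00  2.75358796e-01] [ 450.04900143 -305.06443438  203.82713703] [ 3.14123130e+00 -2.77606458e-04  6.32238100e-01] 4.775
```

View pics/wc.png

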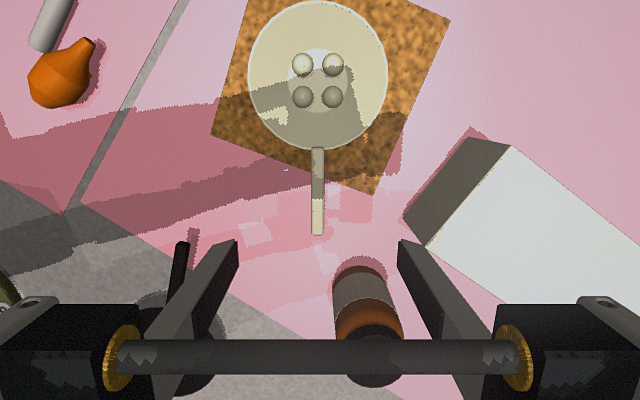

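The handle runs from (317.5,148) to (317.5,235) and lines up with the tool axis. The bowl mouth is centred at about (317.5,74) and the jar is well behind.

```bash
python3 - <<'E'
from h import *
d=np.load('wc.npz');p,r=d['p'],d['r']
a=wray(318,150,46,p,r);b=wray(317.5,235,46,p,r);e=b-a
print(a,b,np.linalg.norm(e),np.degrees(np.arctan2(-e[1],-e[0])))
pts=np.array([wray(u,v,36,p,r)[:2] for u,v in [(247.5,76),(388,76),(318,0),(318,149),(268,25),(368,25),(268,127),(368,127)]])
s=np.linalg.lstsq(np.c_[2*pts,np.ones(8)],(pts**2).sum(1),rcond=None)[0]
print('bowl',s[:2],np.sqrt(s[2]+s[0]**2+s[1]**2))
u=np.array([np.cos(r[2]),np.sin(r[2])]); print('grip from bowl',s[:2]-108*u,'from end',b[:2]+53*u, 'jar',wray(370,355,130,p,r))
E
```

```text
[ 483.34973791 -282.38452112   46.        ] [ 408.73347865 -336.45783404   46.        ] 92.14938587172287 35.93029472527047
bowl [ 537.58933489 -242.49128981] 68.10525701738413
grip from bowl [ 450.46498742 -306.31407632] from end [ 451.48894547 -305.13739251] jar [ 368.89336723 -425.39243735  130.        ]
```

Request:
servo_tool(
  rows=[
    [0, 0, 0, 0.8, -0.4, -15, 0],
    [0, 0, 0, 0, 0, -15, 0],
    [0, 0, 0, 0, 0, -15, 0],
    [0, 0, 0, 0, 0, -15, 0],
    [0, 0, 0, 0, 0, -15, 0],
    [0, 0, 0, 0, 0, -15, 0],
    [0, 0, 0, 0, 0, -15, 0],
    [0, 0, 0, 0, 0, -15, 0],
    [0, 0, 0, 0, 0, -15, 0],
    [0, 0, 0, 0, 0, -15, 0],
    [0, 0, 0, 0, 0, -15, 0],
    [0, 0, 0, 0, 0, -15, 0],
    [0, 0, 0, 0, 0, -4, 0],
    [0, 0, 0, 0, 0, 0, 0],
    [0, 0, 0, 0, 0, 0, 0],
  ],
)

```text
clock: 6.7
eef_pos: [450.8, -306.7, 20.0]
eef_rot: [3.141, -0.0, 0.63]
wrist_force: [0.3, 0.6, 0.4]
finger_gap: 94.0
finger_force: 0.0
```

Request:
servo_tool(
  rows=[
    [0, 0, 0, 0, 0, 0, 0.5],
    [0, 0, 0, 0, 0, 0, 0.7],
    [0, 0, 0, 0, 0, 0, 0.8],
    [0, 0, 0, 0, 0, 0, 0.85],
    [0, 0, 0, 0, 0, 0, 0.9],
    [0, 0, 0, 0, 0, 0, 1],
    [0, 0, 0, 0, 0, 0, 1],
    [0, 0, 0, 0, 0, 0, 1],
    [0, 0, 0, 0, 0, 0, 1],
    [0, 0, 0, 0, 0, 0, 1],
    [0, 0, 0, 0, 0, 0, 1],
    [0, 0, 0, 0, 0, 0, 1],
  ],
  grip_force=20,
)

```text
clock: 8.2
eef_pos: [450.5, -306.4, 19.4]
eef_rot: [-3.141, 0.0, 0.63]
wrist_force: [-0.7, 0.6, 0.5]
finger_gap: 14.1
finger_force: 20.0
```

Request:
servo_tool(
  rows=[
    [0, 0, 0, 0, 0, 0, 1],
    [0, 0, 0, 0, 0, 0, 1],
    [0, 0, 0, 0, 0, 0, 1],
    [0, 0, 0, 0, 0, 1, 1],
    [0, 0, 0, 0, 0, 2, 1],
    [0, 0, 0, 0, 0, 4, 1],
    [0, 0, 0, 0, 0, 6, 1],
    [0, 0, 0, 0, 0, 8, 1],
    [0, 0, 0, 0, 0, 10, 1],
    [0, 0, 0, 0, 0, 12, 1],
    [0, 0, 0, 0, 0, 12, 1],
    [0, 0, 0, 0, 0, 12, 1],
    [0, 0, 0, 0, 0, 12, 1],
    [0, 0, 0, 0, 0, 10, 1],
    [0, 0, 0, 0, 0, 6, 1],
    [0, 0, 0, 0, 0, 3, 1],
    [0, 0, 0, 0, 0, 0, 1],
    [0, 0, 0, 0, 0, 0, 1],
  ],
  grip_force=38,
)

```text
clock: 10.45
eef_pos: [450.4, -306.3, 117.1]
eef_rot: [-3.141, 0.0, 0.63]
wrist_force: [-1.0, -0.2, -2.6]
finger_gap: 13.8
finger_force: 38.0
```

```bash
python3 - <<'E'
from h import *
s=manip.read_state();print(s['wrist_force'],s['moment'])
w=snap('wrist','wl');a=snap('scene','sl')
cv2.imwrite('pics/lift.png',np.hstack([w[:,:,::-1][0:400,160:480],cv2.resize(a[150:300,160:340,::-1],(480,400),interpolation=3)]))
E
```

```text
[-0.95027449 -0.17376725 -2.56302668] [-0.21894938  0.2803112   0.01270182]
```

View pics/lift.png

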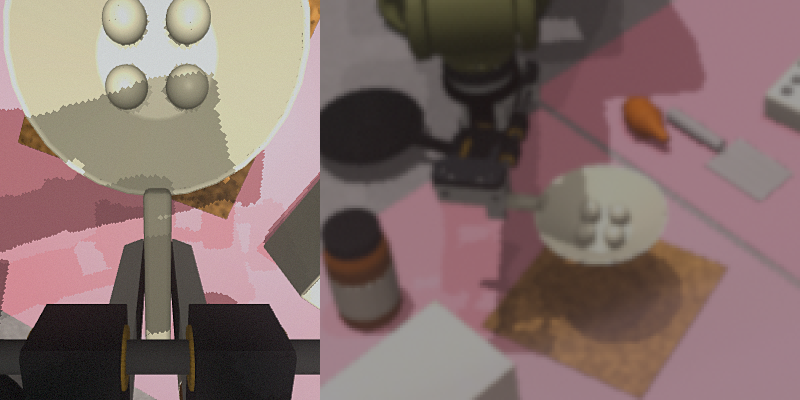

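All four balls are in the lifted bowl and it looks level. I'll carry it to the dish at a gentle pace.

Request:
servo_tool(
  rows=[
    [0, 0, 0.5, 2, 4, 4, 1],
    [0, 0, 1, 4, 8, 5, 1],
    [0, 0, 2, 6, 13, 5, 1],
    [0, 0, 2.5, 9, 18, 5, 1],
    [0, 0, 3, 10, 21, 5, 1],
    [0, 0, 3, 10, 21, 5, 1],
    [0, 0, 3, 10, 21, 5, 1],
    [0, 0, 3, 10, 21, 5, 1],
    [0, 0, 3, 10, 21, 5, 1],
    [0, 0, 3, 10, 21, 5, 1],
    [0, 0, 3, 10, 21, 5, 1],
    [0, 0, 3, 10, 21, 5, 1],
    [0, 0, 3, 10, 21, 5, 1],
    [0, 0, 3, 10, 21, 5, 1],
    [0, 0, 3, 10, 21, 5, 1],
    [0, 0, 3, 10, 21, 5, 1],
    [0, 0, 3, 10, 21, 0, 1],
    [0, 0, 3, 10, 21, 0, 1],
    [0, 0, 2.5, 9, 18, 0, 1],
    [0, 0, 2, 7, 14, 0, 1],
  ],
)

```text
clock: 13.05
eef_pos: [628.0, 63.7, 196.1]
eef_rot: [-3.141, 0.0, 1.549]
wrist_force: [-0.4, -0.0, -3.1]
finger_gap: 13.6
finger_force: 38.0
```

Request:
servo_tool(
  rows=[
    [0, 0, 1.5, 4, 9, 0, 1],
    [0, 0, 1, 2, 5, 0, 1],
    [0, 0, 0.4, 1, 2, 0, 1],
    [0, 0, 0, 0, 0, 0, 1],
    [0, 0, 0, 0, 0, 0, 1],
  ],
)

```text
clock: 13.68
eef_pos: [634.4, 78.2, 196.5]
eef_rot: [3.142, 0.0, 1.596]
wrist_force: [-0.5, -0.2, -2.3]
finger_gap: 13.9
finger_force: 38.0
```

```bash
python3 - <<'E'
from h import *
s=manip.read_state();print(s['joints'],s['eef_pos'],s['eef_rot'],s['moment'])
w=snap('wrist','wp');a=snap('scene','sp')
cv2.imwrite('pics/pp.png',np.hstack([w[:,:,::-1][0:400,120:520],cv2.resize(a[80:240,300:460,::-1],(400,400),interpolation=3)]))
E
```

```text
[ 6.53829268e-02  5.08254758e-01  1.25239449e+00 -5.56750005e-05
  1.38090201e+00  4.00685147e-02] [634.43649035  78.20406804 196.52924079] [3.14154910e+00 5.29723056e-05 1.59612125e+00] [-0.33831648  0.09787718  0.01955795]
```

View pics/pp.png

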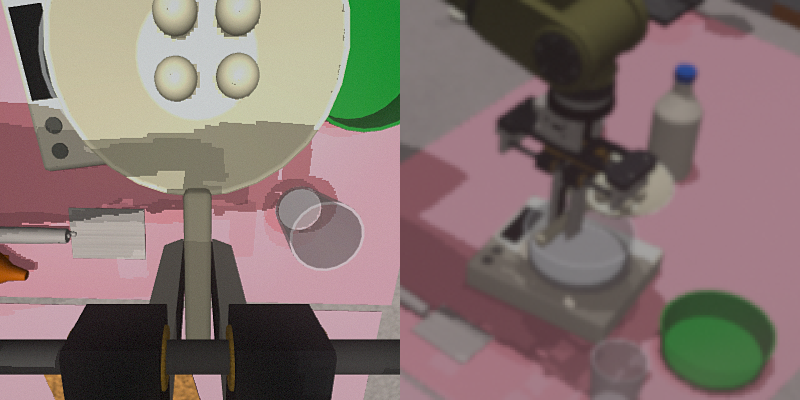

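The balls sit in the bowl, which hovers above the dish. I'll tip about the handle axis (world y) so it pours toward −x.

Request:
servo_tool(
  rows=[
    [0, -1, 0, 1, 1, 0, 1],
    [0, -2, 0, 1, 1, -1, 1],
    [0, -3, 0, 1, 1, -1, 1],
    [0, -3, 0, 1, 1, -1, 1],
    [0, -3, 0, 1, 1, -1, 1],
    [0, -3, 0, 1, 1, -1, 1],
    [0, -3, 0, 1, 1, -1, 1],
    [0, -3, 0, 1, 0, -1, 1],
    [0, -3, 0, 1, 0, -1, 1],
    [0, -3, 0, 1, 0, 0, 1],
    [0, -3, 0, 1, 0, 0, 1],
    [0, -2, 0, 1, 0, 0, 1],
    [0, -2, 0, 1, 0, 0, 1],
    [0, -2, 0, 1, 0, 0, 1],
    [0, 0, 0, 0, 0, 0, 1],
    [0, 0, 0, 0, 0, 0, 1],
  ],
)

```text
clock: 15.78
eef_pos: [648.5, 85.6, 188.7]
eef_rot: [2.514, 0.015, 1.592]
wrist_force: [0.5, -0.8, -2.5]
finger_gap: 13.7
finger_force: 38.0
```

```bash
python3 - <<'E'
from h import *
s=manip.read_state();print(s['joints'],s['eef_pos'],s['eef_rot'],s['moment'])
w=snap('wrist','wq');a=snap('scene','sq');t=snap('top','tq')
g=lambda a:cv2.resize(a[:,:,::-1],(400,400),interpolation=3)
cv2.imwrite('pics/pq.png',np.hstack([g(t[130:230,200:300]),g(a[90:230,310:450])]))
E
```

```text
[ 0.09931756  0.25286512  1.74919877 -0.11807703  0.51676804  0.15725263] [648.51025118  85.57249492 188.70683858] [2.5136531  0.01521308 1.59185191] [-0.38229007  0.59183899  0.01873389]
```

View pics/pq.png

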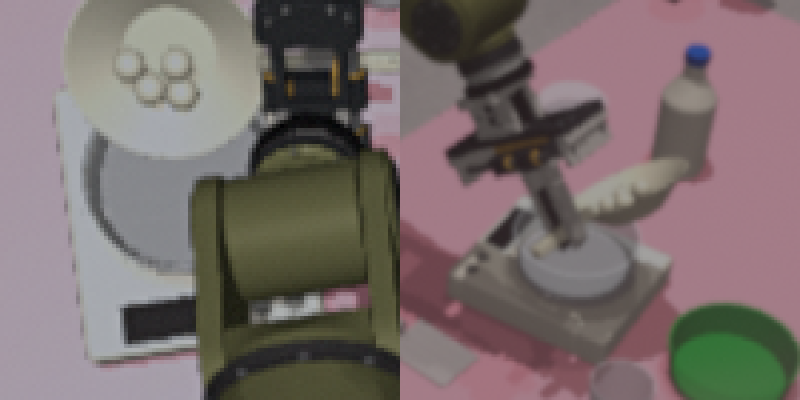

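The bowl is tipped 36° with the balls gathered on the lip side. The top view puts the lip at about (239.5,169), and I'll check that against the model.

```bash
python3 - <<'E'
from h import *
print(ray('top',239.5,169,160))
E
```

```text
[580.75993348 200.70380002 160.        ]
```

Request:
servo_tool(
  rows=[
    [0, -1.5, 0, 1, -1, -1, 1],
    [0, -1.5, 0, 1, -1, -1, 1],
    [0, -1.5, 0, 1, -1, -1, 1],
    [0, -1.5, 0, 1, -1, -1, 1],
    [0, -1.5, 0, 1, 0, -1, 1],
    [0, -1.5, 0, 1, 0, -1, 1],
    [0, -1.5, 0, 1, 0, -1, 1],
    [0, -1.5, 0, 1, 0, -1, 1],
    [0, -1.5, 0, 1, 0, -1, 1],
    [0, -1.5, 0, 1, 0, -1, 1],
    [0, -2, 0, 0, 0, 0, 1],
    [0, -2, 0, 0, 0, 0, 1],
    [0, -2, 0, 0, 0, 0, 1],
    [0, -2, 0, 0, 0, 0, 1],
    [0, -2, 0, 0, 0, 0, 1],
    [0, 0, 0, 0, 0, 0, 1],
    [0, 0, 0, 0, 0, 0, 1],
    [0, 0, 0, 0, 0, 0, 1],
  ],
)

```text
clock: 18.18
eef_pos: [667.0, 68.0, 212.6]
eef_rot: [2.149, 0.006, 1.611]
wrist_force: [-0.5, -0.2, -2.2]
finger_gap: 13.6
finger_force: 38.0
```

```bash
python3 - <<'E'
from h import *
s=manip.read_state();print(s['joints'],s['eef_pos'],s['eef_rot'],s['moment'],s['wrist_force'])
w=snap('wrist','wr');a=snap('scene','sr');t=snap('top','tr')
g=lambda a:cv2.resize(a[:,:,::-1],(400,400),interpolation=3)
cv2.imwrite('pics/pr.png',np.hstack([g(t[130:230,200:300]),g(a[110:210,330:430])]))
E
```

```text
[ 0.0526853   0.20928179  1.9310923  -1.04036853  0.01621069  1.04195009] [666.9523803   68.03255431 212.57787559] [2.1485247  0.00626396 1.61087306] [-0.26135117  0.72360984 -0.00258889] [-0.54234109 -0.18751014 -2.16149243]
```

View pics/pr.png

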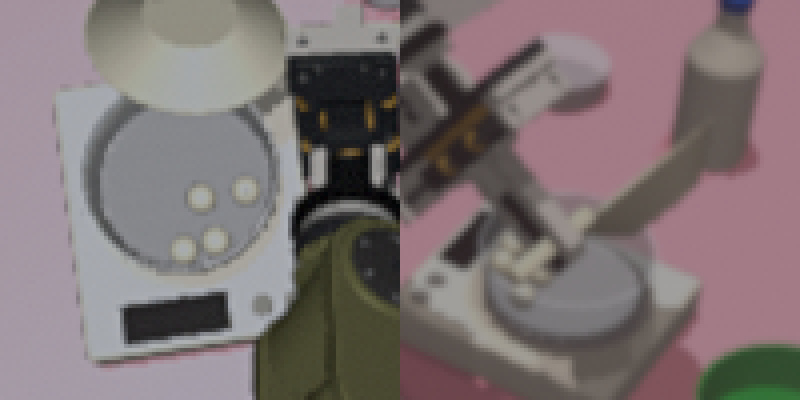

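All four balls are in the dish, at (200,197), (245,188), (214,240) and (183,249) in the crop. The wrist has reached j5≈0, so I'll back out carefully by raising and un-tipping.

Request:
servo_tool(
  rows=[
    [0, 1, 0, -1, 0, 2, 1],
    [0, 2, 0, -1, 0, 2, 1],
    [0, 2, 0, -1, 0, 2, 1],
    [0, 2, 0, -1, 0, 2, 1],
    [0, 2, 0, -1, 0, 2, 1],
    [0, 2, 0, -1, 0, 2, 1],
  ],
)

```text
clock: 19.08
eef_pos: [662.5, 65.7, 223.1]
eef_rot: [2.311, 0.007, 1.602]
wrist_force: [0.7, -0.5, -2.1]
finger_gap: 13.8
finger_force: 38.0
```

```bash
python3 - <<'E'
from h import *
s=manip.read_state();print(s['joints'],s['eef_pos'],s['eef_rot'],s['moment'],s['wrist_force'])
E
```

```text
[ 0.05191693  0.19082247  1.83148583 -0.06943326  0.28972668  0.0749863 ] [662.45970894  65.70183722 223.07702623] [2.31121892 0.00714482 1.60238951] [-0.29854688  0.66342293 -0.04298652] [ 0.66351031 -0.461317   -2.06201063]
```

Request:
servo_tool(
  rows=[
    [-0.1, 2, 0, -1, 0, 1, 1],
    [-0.1, 3, 0, -1, 0, 0, 1],
    [-0.1, 3, 0, -1, 0, 0, 1],
    [-0.1, 3, 0, -1, 0, 0, 1],
    [-0.1, 3, 0, -1, 0, 0, 1],
    [-0.1, 3, 0, -1, 0, 0, 1],
    [-0.1, 3, 0, -1, 0, 0, 1],
    [-0.1, 3, 0, -1, 0, 0, 1],
    [-0.1, 3, 0, -1, 0, 0, 1],
    [-0.1, 3, 0, -1, 0, 0, 1],
    [-0.1, 3, 0, -1, 0, 0, 1],
    [-0.1, 3, 0, -1, 0, 0, 1],
    [-0.1, 3, 0, -1, 0, 0, 1],
    [-0.1, 3, 0, -1, 0, 0, 1],
    [-0.1, 3, 0, -1, 0, 0, 1],
    [-0.1, 3, 0, -1, 0, 0, 1],
    [0, 0.6, 0, 0, 0, 0, 1],
    [0, 0, 0, 0, 0, 0, 1],
  ],
)

```text
clock: 21.32
eef_pos: [646.7, 65.6, 223.9]
eef_rot: [3.14, 0.006, 1.609]
wrist_force: [0.3, 0.3, -1.0]
finger_gap: 13.7
finger_force: 38.0
```

Request:
servo_tool(
  rows=[
    [0, 0, -1, -4, -7, 0, 1],
    [0, 0, -2, -7, -13, 0, 1],
    [0, 0, -3, -10, -20, 0, 1],
    [0, 0, -3, -11, -20, 0, 1],
    [0, 0, -3, -11, -20, 0, 1],
    [0, 0, -3, -11, -21, 0, 1],
    [0, 0, -3, -11, -21, 0, 1],
    [0, 0, -3, -11, -21, -5, 1],
    [0, 0, -3, -11, -21, -8, 1],
    [0, 0, -3, -11, -21, -8, 1],
    [0, 0, -3, -11, -21, -8, 1],
    [0, 0, -3, -11, -21, -8, 1],
    [0, 0, -3, -11, -21, -8, 1],
    [0, 0, -3, -11, -21, -8, 1],
    [0, 0, -3, -11, -21, -8, 1],
    [0, 0, -3, -11, -21, -8, 1],
    [0, 0, -3, -11, -21, -8, 1],
    [0, 0, -3, -11, -20, -8, 1],
    [0, 0, -3, -7, -13, -8, 1],
    [0, 0, -2, -4, -6, -5, 1],
  ],
)

```text
clock: 23.82
eef_pos: [448.9, -306.0, 125.8]
eef_rot: [3.141, 0.006, 0.628]
wrist_force: [1.1, 0.7, -1.1]
finger_gap: 13.5
finger_force: 38.0
```

Request:
servo_tool(
  rows=[
    [0, 0, 0, 0, 0, 0, 1],
    [0, 0, 0, 0, 0, 0, 1],
  ],
)

```text
clock: 24.08
eef_pos: [449.9, -305.1, 126.5]
eef_rot: [3.141, 0.006, 0.632]
wrist_force: [-0.0, 0.4, -1.9]
finger_gap: 13.5
finger_force: 38.0
```

```bash
python3 - <<'E'
from h import *
s=manip.read_state();print(s['joints'],s['eef_pos'],s['eef_rot'],s['moment'],s['wrist_force'])
w=snap('wrist','wb');a=snap('scene','sb')
cv2.imwrite('pics/pb.png',np.hstack([w[:,:,::-1][0:400,160:480],cv2.resize(a[150:300,160:340,::-1],(480,400),interpolation=3)]))
E
```

```text
[-0.660081    0.36425619  1.62823607 -0.00682319  1.14979776  0.28136356] [ 449.9475287  -305.06590247  126.45562022] [3.14054233 0.00617669 0.63213915] [-0.16343432  0.29840214 -0.03079887] [-0.02718951  0.37629614 -1.91604854]
```

View pics/pb.png

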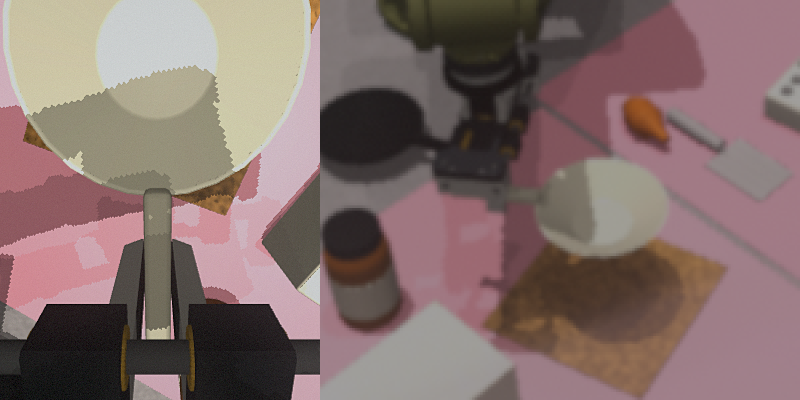

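The bowl is empty and level over the mat. I'll lower it, slowing near contact.

Request:
servo_tool(
  rows=[
    [0, 0, 0, 0, 0, -5, 1],
    [0, 0, 0, 0, 0, -10, 1],
    [0, 0, 0, 0, 0, -12, 1],
    [0, 0, 0, 0, 0, -12, 1],
    [0, 0, 0, 0, 0, -12, 1],
    [0, 0, 0, 0, 0, -12, 1],
    [0, 0, 0, 0, 0, -12, 1],
    [0, 0, 0, 0, 0, -10, 1],
    [0, 0, 0, 0, 0, -6, 1],
    [0, 0, 0, 0, 0, -4, 1],
    [0, 0, 0, 0, 0, -3, 1],
    [0, 0, 0, 0, 0, -2, 1],
    [0, 0, 0, 0, 0, -1, 1],
    [0, 0, 0, 0, 0, -1, 1],
    [0, 0, 0, 0, 0, 0, 1],
    [0, 0, 0, 0, 0, 0, 1],
  ],
)

```text
clock: 26.18
eef_pos: [449.6, -305.5, 24.2]
eef_rot: [3.141, 0.006, 0.631]
wrist_force: [-0.2, 0.1, -1.5]
finger_gap: 13.8
finger_force: 38.0
```

Request:
servo_tool(
  rows=[
    [0, 0, 0, 0, 0, -0.5, 1],
    [0, 0, 0, 0, 0, -0.5, 1],
    [0, 0, 0, 0, 0, -0.5, 1],
    [0, 0, 0, 0, 0, -0.5, 1],
    [0, 0, 0, 0, 0, 0, 1],
    [0, 0, 0, 0, 0, 0, 1],
  ],
)

```text
clock: 26.92
eef_pos: [449.6, -305.4, 22.2]
eef_rot: [3.141, 0.006, 0.631]
wrist_force: [-0.2, -0.2, -2.3]
finger_gap: 13.9
finger_force: 38.0
```

Request:
servo_tool(
  rows=[
    [0, 0, 0, 0, 0, -0.4, 1],
    [0, 0, 0, 0, 0, -0.4, 1],
    [0, 0, 0, 0, 0, -0.4, 1],
    [0, 0, 0, 0, 0, 0, 1],
    [0, 0, 0, 0, 0, 0, 1],
  ],
)

```text
clock: 27.55
eef_pos: [449.6, -305.4, 21.0]
eef_rot: [3.141, 0.006, 0.631]
wrist_force: [-0.8, 0.2, -1.5]
finger_gap: 13.5
finger_force: 38.0
```

Request:
servo_tool(
  rows=[
    [0, 0, 0, 0, 0, -0.4, 1],
    [0, 0, 0, 0, 0, -0.4, 1],
    [0, 0, 0, 0, 0, 0, 1],
    [0, 0, 0, 0, 0, 0, 1],
  ],
)

```text
clock: 28.05
eef_pos: [449.6, -305.5, 20.2]
eef_rot: [3.141, 0.006, 0.631]
wrist_force: [-0.0, -0.3, 0.1]
finger_gap: 13.7
finger_force: 38.0
```

Request:
servo_tool(
  rows=[
    [0, 0, 0, 0, 0, -0.3, 1],
    [0, 0, 0, 0, 0, 0, 1],
    [0, 0, 0, 0, 0, 0, 1],
  ],
)

```text
clock: 28.42
eef_pos: [449.6, -305.4, 19.9]
eef_rot: [3.141, 0.006, 0.631]
wrist_force: [-1.3, -1.1, 0.8]
finger_gap: 13.7
finger_force: 38.0
```

Request:
servo_tool(
  rows=[
    [0, 0, 0, 0, 0, 0, 1],
    [0, 0, 0, 0, 0, 0, 1],
    [0, 0, 0, 0, 0, 0, 1],
    [0, 0, 0, 0, 0, 0, 1],
  ],
  grip_force=4,
)

```text
clock: 28.92
eef_pos: [449.6, -305.4, 19.8]
eef_rot: [3.141, 0.006, 0.631]
wrist_force: [-0.6, 0.2, -0.2]
finger_gap: 14.0
finger_force: 4.0
```

Request:
servo_tool(
  rows=[
    [0, 0, 0, 0, 0, 0, 0.83],
    [0, 0, 0, 0, 0, 0, 0.8],
    [0, 0, 0, 0, 0, 0, 0.7],
    [0, 0, 0, 0, 0, 0, 0.5],
    [0, 0, 0, 0, 0, 0, 0.4],
    [0, 0, 0, 0, 0, 0, 0.4],
    [0, 0, 0, 0, 0, 0, 0.4],
    [0, 0, 0, 0, 0, 0, 0.4],
    [0, 0, 0, 0, 0, 5, 0.4],
    [0, 0, 0, 0, 0, 15, 0.4],
    [0, 0, 0, 0, 0, 20, 0.4],
    [0, 0, 0, 0, 0, 25, 0.4],
    [0, 0, 0, 0, 0, 30, 0.4],
    [0, 0, 0, 0, 0, 30, 0.4],
    [0, 0, 0, 0, 0, 30, 0.4],
    [0, 0, 0, 0, 0, 20, 0.4],
    [0, 0, 0, 0, 0, 0, 0.4],
    [0, 0, 0, 0, 0, 0, 0.4],
  ],
)

```text
clock: 31.18
eef_pos: [449.3, -305.2, 194.3]
eef_rot: [-3.142, 0.007, 0.631]
wrist_force: [-0.0, 0.5, -0.5]
finger_gap: 56.4
finger_force: 0.0
```

```bash
python3 - <<'E'
from h import *
s=manip.read_state();print(s['clock'],s['eef_pos'],s['wrist_force'],s['finger_gap'])
w=snap('wrist','we');t=snap('top','te')
g=lambda a:cv2.resize(a[:,:,::-1],(400,400),interpolation=3)
cv2.imwrite('pics/pe.png',np.hstack([cv2.resize(w[:,120:520,::-1],(400,400)),g(t[130:230,200:300])]))
E
```

```text
31.175 [ 449.29584916 -305.1967153   194.33223413] [-0.0214108   0.52610613 -0.49175665] 56.42297471981698
```

View pics/pe.png

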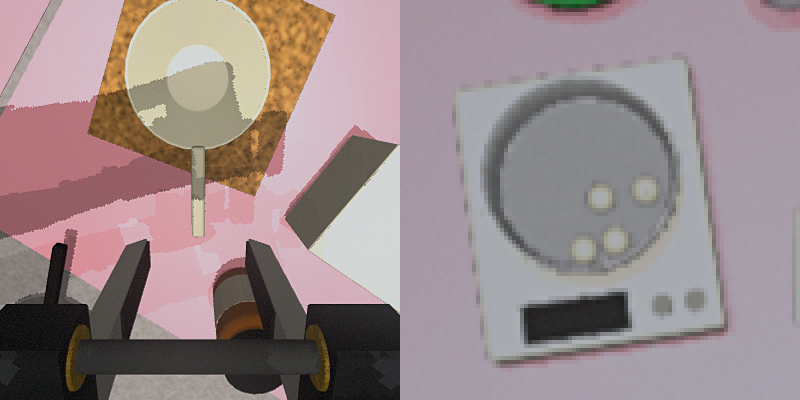

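The casserole stands empty on the mat, with its mouth at about (197,75) in the left half. All four balls are at rest in the dish, which has not moved, and the gripper is clear.

```bash
python3 -c "
from cell import manip; print(manip.sign_off())"
```

```text
the job is handed in; nothing more can be done
None
```

I handed the job in at about 31 s: all four balls are at rest in the glass dish on the balance, and the empty casserole stands released on its cork mat. No verdict came back. The arm reached a wrist limit near the end of the pour and drifted slightly, but no contact force showed and nothing looked disturbed.

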